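Restock the tins on the delicatessen counter

ROBOT

A 6-joint arm with a two-finger parallel gripper is mounted at the origin on the work surface. World frame = base frame: x ahead of the robot, y to its left, z up, the work surface at z = 0. Lengths are in m, angles in rad, forces in N, time in s.
With the tool pointing down it reaches from about 0.35 to 0.85 m from the base axis. Payload 8.1 kg.
Tool frame: the origin (TCP) lies at the very end of the fingers, on their centre line; the grasp point (between the pads) lies 19 mm behind it; z points along the fingers, y is the line along which they close (so a half turn about z gives the same grasp; the last joint's range is limited). The gripper opens to 93 mm and grips with 3 to 60 N. Pads are 15 mm wide; open, the fingers measure 128 mm over their backs; the gripper's body (75 mm by 188 mm) begins 65 mm behind the grasp point.
Start: joints at [-0.085, 0.13, 1.488, -0, 1.523, -0.085], TCP at [0.6, 0, 0.219] pointing down, gripper open.
Joint ranges: [-2.96, 2.96], [-0.89, 2.26], [0.02, 2.5], [-1.34, 4.48], [0, 2.73], [-2.66, 2.66]. Speed limits (rad/s): [2.39, 2.39, 2.79, 3.14, 3.14, 3.14].

INTERFACE

Orientations are given as a rotation vector (axis times angle).
In Python, from plant import robot gives the robot as it stands. The module is installed in compiled form; this text tells all that it offers.
- The arm moves only by the tool play_rows, never from a script. Its argument "increments" is text: rows parted by semicolons, each of 5 numbers parted by spaces: the shift along the tool's x, y, z in mm, then the turn about the tool's z in degrees, then the closure, from -1 (fully open) to 1 (shut). In form: dx dy dz yaw claw; .... A call has 1 to 20 rows; each row is the pose to reach, as a shift and turn from the pose commanded when the call began, along the tool's axes at that moment; what a row does not reach only later rows make up. A row lasts 1/10 s, in which the tool goes at most 50 mm and 8.59 degrees, less where a joint would pass 70% of its speed; a pose out of reach is approached as far as the arm can. A call with a gripper value outside its range is refused whole. The fingers move at their own pace and stop on an object; "force" is the grip in N (left out, the last holds). Time passes only in rows, so rows that repeat a pose let the fingers close. It gives the time, the measured TCP pose, the force, the opening and the grip force at its end, in the units of the state.
- robot.read_state(): the state, without advancing time (a new reading comes with each control period).
- robot.read_camera(name): name is "scene" or "side" or "wrist"; returns the picture (400x640x3 uint8, blue, green, red); there is no depth.
- robot.calibration(name): a dict with "vertical_fov" (degrees; the focal length in pixels is half the picture's height over the tangent of half this angle, whatever the lens; pixels are square), "cx", "cy" (the principal point, pixels), "rvec" (rotation vector, rad) and "tvec" (3), from world to camera coordinates, as OpenCV has them. Camera axes: x right, y down, z forward; pixel columns grow to the right and rows downward; lengths in m; the calibration is good to about 2 mm. A picture is of the moment at which its call begins: read the wrist's pose just before it. calibration takes no time and is no camera call; for the wrist camera it gives the pose at the moment of the call.
- robot.close_job(): hands the job in; it is judged then, once.
Trained networks look in the newest picture that a camera, given by its name, has taken for a name from the list of things; names that differ only in an ending like _2 or _b are one class to them, and where a whole thing is asked for, a point or a joint stands for the part that bears it (a point fixed in the world has none). Each returns a list of dicts, best first, with "conf" (0 to 1); they miss things now and then, are a little off and sometimes report something else, mostly with a low value. They report only what shows in the picture. A call takes as long as a camera call.
- robot.recognise(camera, query): "centre" ([x, y, z] in m, in world coordinates, good to about 4 mm: the middle of the surface that is visible of it).
- robot.regions_of(camera, query): "pixels" (400x640 bool, what is visible of it).
- robot.landmark_of(camera, query): "centre" ([x, y, z] in m, in world coordinates, good to about 4 mm: a listed point, or the origin of a listed thing).
The state is a dict: "t": time; "q": joint angles; "dq": joint speeds; "joint_torque": joint torques, N m; "tool_pos": TCP position; "orientation": TCP orientation; "force": force on the tool from outside, world axes, zero at the start; "wrist_torque": the same for the moment, N m; "opening": finger opening in m; "gripper_force": force on a finger pad.
Only numpy, scipy, OpenCV 4.12 (cv2) and the standard library are available. Lean on these libraries where they do the work, as an engineer would, in place of code of your own. Each camera call takes 0.05 s, during which the arm holds its last target. There are 200 camera calls.

TASK

Restock the counter display: take the stack of four new tins apart and stand each one upright on the display board of its own kind, in the empty place close behind the matching tin already on show (on your side of it, so the older tin sells first), centred on the board and square with it. Let no tin topple, and leave the tins on show and the two glass jars standing where they are.

Things in the scene. Friction and masses are not known exactly. Their poses are not given: they have to be found in the camera images.
- square_tin: The new tall square paprika tin with a lift-off lid, 40 by 40 by 62 mm high, gold-lacquered ends and a plain paper wrap; at the start at the top of the stack, on the small tin (tins up to 5 mm off centre from one another, each turned its own way). Loose, rigid, 0.05 to 0.25 kg. Origin: centre of its underside; z up, x and y square to its sides.
- small_tin: The new small round tin, 52 mm across, 28 mm high, gold-lacquered ends and a plain paper wrap; at the start third from the bottom, on the wide tin (tins up to 5 mm off centre from one another, each turned its own way). Loose, rigid, 0.05 to 0.25 kg. Origin: centre of its underside; z up.
- wide_tin: The new wide round tin, 66 mm across, 38 mm high, gold-lacquered ends and a plain paper wrap; at the start second from the bottom of the stack, on the oblong tin (tins up to 5 mm off centre from one another, each turned its own way). Loose, rigid, 0.05 to 0.25 kg. Origin: centre of its underside; z up.
- oblong_tin: The new oblong sardine tin with rounded corners, 105 (its x) by 60 (its y) by 24 mm high, gold-lacquered ends and a plain paper wrap; at the start at the bottom of the stack, on the bare counter (tins up to 5 mm off centre from one another, each turned its own way). Loose, rigid, 0.05 to 0.25 kg. Origin: centre of its underside; z up, x along its length.
- shown_oblong: Tin on show, of the same kind and size as oblong_tin. Loose. Stands at the far end of its own wooden board (84 mm wide, top 12 mm above counter, 6 mm lips at both ends, sides open). Origin: centre of its underside; x along the board, away from the robot; z up. Empty place: centre 120 mm from here along -x, y = 0, same height: 15 mm clear of this tin and of the near lip; length along the board.
- shown_wide: Tin on show, of the same kind and size as wide_tin. Loose. Stands at the far end of its own wooden board (90 mm wide, top 12 mm above counter, 6 mm lips at both ends, sides open). Origin: centre of its underside; x along the board, away from the robot; z up. Empty place: centre 81 mm from here along -x, y = 0, same height: 15 mm clear of this tin and of the near lip.
- shown_small: Tin on show, of the same kind and size as small_tin. Loose. Stands at the far end of its own wooden board (76 mm wide, top 12 mm above counter, 6 mm lips at both ends, sides open). Origin: centre of its underside; x along the board, away from the robot; z up. Empty place: centre 67 mm from here along -x, y = 0, same height: 15 mm clear of this tin and of the near lip.
- shown_square: Tin on show, of the same kind and size as square_tin. Loose. Stands at the far end of its own wooden board (64 mm wide, top 12 mm above counter, 6 mm lips at both ends, sides open). Origin: centre of its underside; x along the board, away from the robot; z up. Empty place: centre 55 mm from here along -x, y = 0, same height: 15 mm clear of this tin and of the near lip; sides square to the board.
- olive_jar: Bystander: small green screw-top glass jar, 58 mm across, 66 mm high, standing on the counter; origin: centre of its underside. Not part of the job: leave it standing where it is. It stands somewhere in the row of boards.
- honey_jar: Bystander: small amber screw-top glass jar, 58 mm across, 66 mm high, standing on the counter; origin: centre of its underside. Not part of the job: leave it standing where it is. It stands nearer the robot than the row of boards.

How it is judged:
By the outcome, as a careful person would: the job done as asked, in the order asked, and still so for the second after the job is handed in, with the robot touching nothing.
It also fails if it takes over 125 s, if anything falls off the work surface, if the arm or the gripper's body presses on something with over 40 N, if the wrist force passes 120 N, or if a joint passes its speed limit or range.

## Working session

There is one attempt and no reset: what is moved stays moved. The work goes in short steps, Python scripts to look and compute and a tool call to move; the robot and the scene stay as the last step left them, time stands still between calls to the robot, and variables do not carry over. Pictures are saved under pics/ and viewed, at most 14 in all, crops included, and the job is handed in when it is done.

Besides the shell and the picture viewer there is one more tool, called after "Emit:" by a JSON object that holds its "op" and its "data". play_rows: Moves the arm, as the interface text tells. Its arguments: {"type":"object","properties":{"increments":{"type":"string"},"force":{"type":"number"}},"required":["increments"]}

```bash
mkdir -p pics; cat > h.py <<'E'
import numpy as np,cv2
from plant import robot
def cal(n):
    c=robot.calibration(n);f=200/np.tan(np.radians(c["vertical_fov"])/2)
    R=cv2.Rodrigues(np.array(c["rvec"],float))[0];return f,c["cx"],c["cy"],R,np.array(c["tvec"],float).ravel()
def proj(c,P):
    f,cx,cy,R,t=c;p=np.atleast_2d(P)@R.T+t;return np.c_[f*p[:,0]/p[:,2]+cx,f*p[:,1]/p[:,2]+cy]
def ray(c,uv,z):
    f,cx,cy,R,t=c;uv=np.atleast_2d(uv);d=np.c_[(uv[:,0]-cx)/f,(uv[:,1]-cy)/f,np.ones(len(uv))]@R
    o=-R.T@t;return o+d*((z-o[2])/d[:,2])[:,None]
E
python3 - <<'E'
from h import *
s=robot.read_state();print(s["t"],s["tool_pos"],s["orientation"],s["opening"])
for n in["scene","side","wrist"]:
    im=robot.read_camera(n);cv2.imwrite(f"pics/{n}0.png",im);c=cal(n);print(n,c[0],c[1:3],-c[3].T@c[4])
    if n!="wrist":
      for q in["square_tin","small_tin","wide_tin","oblong_tin","shown_oblong","shown_wide","shown_small","shown_square","olive_jar","honey_jar"]:
        print(q,[(np.round(r["centre"],3).tolist(),round(r["conf"],2)) for r in robot.landmark_of(n,q)[:3]])
E
```

```text
0.0 [5.99430972e-01 8.59280888e-05 2.17618636e-01] [-2.22039079e+00 -2.22046370e+00  1.78692859e-03] 0.09291608002864955
scene 366.31964937101833 (316.1899484168949, 200.58919665803316) [ 0.92460781 -0.47472581  0.72497135]
square_tin [([0.523, -0.255, 0.092], 0.67)]
small_tin [([0.526, -0.254, 0.061], 0.73)]
wide_tin [([0.526, -0.255, 0.025], 0.94), ([0.383, -0.061, -0.002], 0.53)]
oblong_tin [([0.524, -0.254, 0.002], 0.87)]
shown_oblong [([0.644, 0.07, 0.014], 0.71)]
shown_wide [([0.61, -0.422, 0.01], 0.86), ([0.525, -0.255, 0.091], 0.23)]
shown_small [([0.608, 0.261, 0.01], 0.87)]
shown_square [([0.524, 0.4, 0.012], 0.61)]
olive_jar [([0.533, -0.081, -0.0], 0.97)]
honey_jar [([0.382, -0.06, 0.003], 0.72)]
side 497.21520653098037 (320.6634356800633, 197.38356860775852) [ 0.4954996  -0.98708075  1.13786674]
square_tin [([0.525, -0.256, 0.086], 0.61)]
small_tin [([0.526, -0.251, 0.06], 0.58)]
wide_tin [([0.526, -0.254, 0.021], 0.54)]
oblong_tin [([0.523, -0.249, 0.006], 0.87)]
shown_oblong [([0.644, 0.072, 0.013], 0.88), ([0.532, -0.085, -0.004], 0.73), ([0.523, -0.252, 0.004], 0.6)]
shown_wide [([0.614, -0.417, 0.011], 0.81)]
shown_small [([0.61, 0.261, 0.008], 0.58), ([0.389, -0.06, -0.005], 0.46)]
shown_square [([0.528, 0.399, 0.012], 0.4)]
olive_jar [([0.531, -0.085, -0.002], 0.78), ([0.615, -0.418, 0.012], 0.19)]
honey_jar [([0.386, -0.062, -0.001], 0.63)]
wrist 335.659280327327 (318.7187540545303, 204.6588046022561) [0.60034273 0.08339916 0.38390175]
```

View pics/scene0.png

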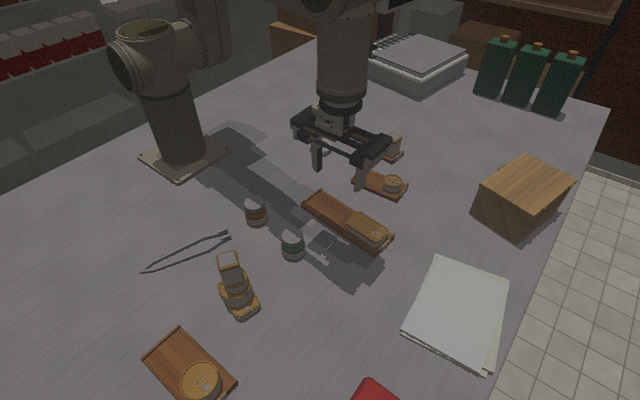

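View pics/side0.png

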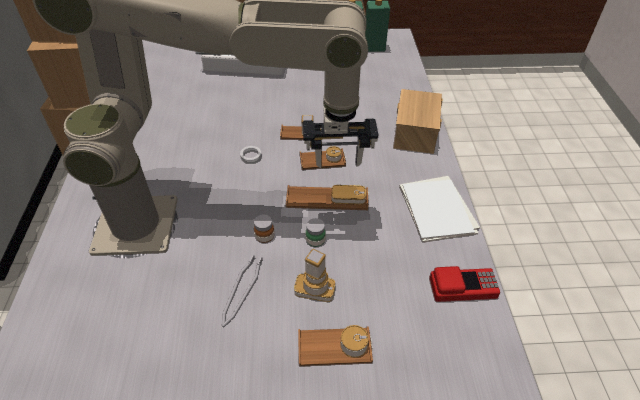

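View pics/wrist0.png

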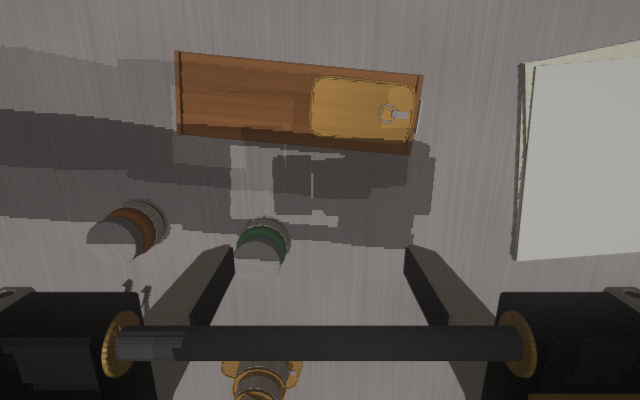

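The pictures show the stack at about (232,285) in scene, shown wide at (203,382), shown oblong at (370,230), shown small at (392,184), olive jar at (292,243) and honey jar at (256,212). The two cameras agree on these. Next I'll move the wrist camera over the wide board and the stack.

Emit:
{"op": "play_rows", "data": {"increments": "-450 -30 0 0 -1;-450 -30 0 0 -1;-450 -30 0 0 -1;-450 -30 0 0 -1;-450 -30 0 0 -1;-450 -30 0 0 -1;-450 -30 0 0 -1;-450 -30 0 0 -1;-450 -30 0 0 -1;-450 -30 0 0 -1;-450 -30 0 0 -1;-450 -30 0 0 -1;-450 -30 0 0 -1"}}

```text
t: 2.45
tool_pos: [0.5707, -0.4485, 0.2193]
orientation: [2.219, 2.223, 0.0]
force: [-0.9, -0.3, -0.2]
opening: 0.0932
gripper_force: 0.0
```

```bash
python3 - <<'E'
from h import *
c=cal("wrist");im=robot.read_camera("wrist");cv2.imwrite("pics/w1.png",im)
print(robot.read_state()["tool_pos"],-c[3].T@c[4],c[3])
for q in["square_tin","small_tin","wide_tin","oblong_tin","shown_wide"]:
    print(q,[(np.round(r["centre"],3).tolist(),round(r["conf"],2)) for r in robot.landmark_of("wrist",q)[:3]])
E
```

```text
[ 0.57076085 -0.44854538  0.21936646] [ 0.57084097 -0.36511091  0.38449989] [[ 9.99999371e-01  5.90741557e-04  9.53863219e-04]
 [ 2.78859122e-04 -9.54348516e-01  2.98695217e-01]
 [ 1.08676963e-03 -2.98694763e-01 -9.54348080e-01]]
square_tin []
small_tin []
wide_tin []
oblong_tin []
shown_wide [([0.612, -0.423, 0.012], 0.85)]
```

View pics/w1.png

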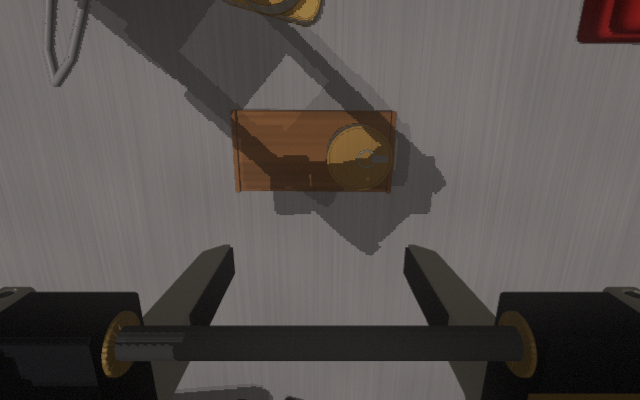

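The wide board shows at (235..393, 110..192), with its tin at (360,157). I'll fit the board's edges now and then view the stack.

```bash
cat >> h.py <<'E'
def board(im,c,seed,out=None,thr=75,z=.012):
    """rect of brown blob nearest to seed (world xy): centre, lengths, yaw of long side"""
    hsv=cv2.cvtColor(im,cv2.COLOR_BGR2HSV);m=((hsv[...,1]>thr)&(hsv[...,2]>20)).astype(np.uint8)
    m=cv2.morphologyEx(m,cv2.MORPH_OPEN,np.ones((3,3)));m=cv2.morphologyEx(m,cv2.MORPH_CLOSE,np.ones((9,9)))
    n,l,st,ce=cv2.connectedComponentsWithStats(m);p=proj(c,[[*seed,z]])[0]
    k=l[int(p[1]),int(p[0])]
    if k==0:k=1+np.argmin(np.hypot(*(ce[1:]-p).T))
    v,u=np.nonzero(l==k);w=ray(c,np.c_[u,v].astype(float),z)[:,:2]
    r=cv2.minAreaRect((w*1000).astype(np.float32));b=cv2.boxPoints(r)
    e=[b[1]-b[0],b[2]-b[1]];e=max(e,key=np.linalg.norm);e=e*np.sign(e[0])
    if out:
        o=im.copy();cv2.polylines(o,[proj(c,np.c_[b/1000,np.full(4,z)]).astype(int)],True,(0,255,0));cv2.imwrite(out,o)
    return np.round(r[0],1),np.round(r[1],1),round(float(np.degrees(np.arctan2(e[1],e[0]))),2)
E
python3 - <<'E'
from h import *
c=cal("wrist");im=cv2.imread("pics/w1.png")
for t in(60,75,100):print(board(im,c,(.55,-.42),"pics/b1.png",t))
# shown tin: gold region
m=robot.regions_of("wrist","shown_wide")[0]["pixels"];v,u=np.nonzero(m);print(u.min(),u.max(),v.min(),v.max())
w=ray(c,np.c_[u,v].astype(float),.050)[:,:2];print(cv2.minEnclosingCircle((w*1000).astype(np.float32)))
E
```

```text
(array([ 564.6, -421.6]), array([ 91.3, 178.3]), -0.81)
(array([ 564.5, -421.7]), array([ 90. , 177.9]), -0.42)
(array([ 564.6, -421.8]), array([ 89.8, 177.2]), -0.42)
326 391 123 190
((609.43115234375, -421.0855712890625), 34.523223876953125)
```

Emit:
{"op": "play_rows", "data": {"increments": "160 -45 0 0 -1;160 -45 0 0 -1;160 -45 0 0 -1;160 -45 0 0 -1;160 -45 0 0 -1;160 -45 0 0 -1;160 -45 0 0 -1"}}

```text
t: 3.5
tool_pos: [0.5253, -0.2912, 0.2189]
orientation: [2.222, 2.22, -0.0]
force: [0.4, 0.5, 0.2]
opening: 0.0929
gripper_force: 0.0
```

```bash
python3 - <<'E'
from h import *
c=cal("wrist");im=robot.read_camera("wrist");cv2.imwrite("pics/w2.png",im)
print(robot.read_state()["tool_pos"])
for q in["square_tin","small_tin","wide_tin","oblong_tin"]:
    print(q,[(np.round(r["centre"],3).tolist(),round(r["conf"],2)) for r in robot.landmark_of("wrist",q)[:3]])
for r in robot.regions_of("wrist","square_tin")[:1]:
    v,u=np.nonzero(r["pixels"]);w=ray(c,np.c_[u,v].astype(float),.152)[:,:2]
    q=cv2.minAreaRect((w*1000).astype(np.float32));print(q)
p=proj(c,[[.525,-.254,.152]])[0].astype(int);x,y=p
cv2.imwrite("pics/w2c.png",cv2.resize(im[max(0,y-120):y+120,x-160:x+160],None,fx=2.5,fy=2.5));print(p)
E
```

```text
[ 0.52518682 -0.29126832  0.21863888]
square_tin [([0.527, -0.255, 0.094], 0.96)]
small_tin []
wide_tin []
oblong_tin []
((526.0640869140625, -251.7061004638672), (43.70492172241211, 40.59134292602539), 57.93772888183594)
[317 168]
```

View pics/w2c.png

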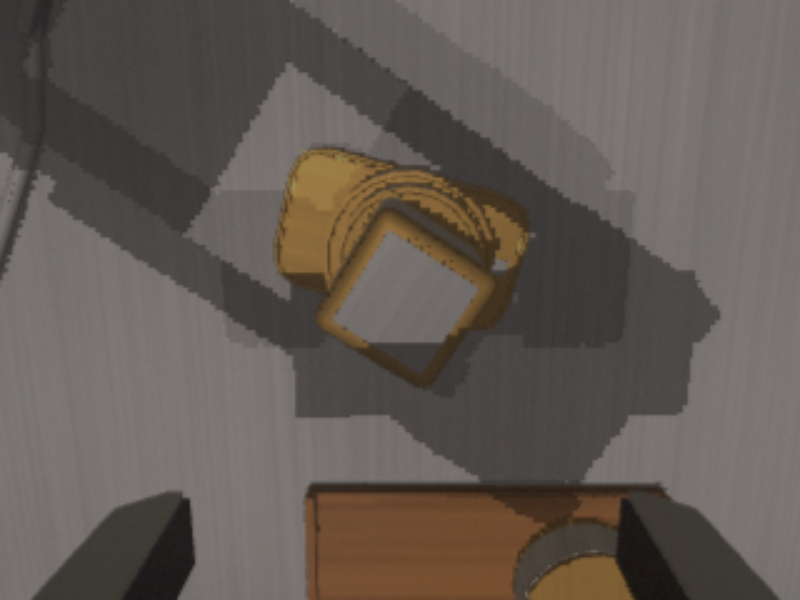

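The square tin's top rim corners sit at crop (390,203), (497,285), (425,388), (317,318), so it is yawed by about -35°. The oblong is beneath it, yawed by a few degrees.

```bash
python3 - <<'E'
from h import *
c=cal("wrist");p=np.array([[390,203],[497,285],[425,388],[317,318]])/2.5+np.array([157,48])
w=ray(c,p,.152)[:,:2]*1000;print(np.round(w,1),w.mean(0))
e=np.roll(w,-1,0)-w;print(np.hypot(*e.T),np.degrees(np.arctan2(e[:,1],e[:,0])))
for n in("scene","side"):
  robot.read_camera(n);r=robot.landmark_of(n,"square_tin");print([(x["centre"],x["conf"]) for x in r[:1]])
E
```

```text
[[ 521.5 -226.2]
 [ 551.1 -248.6]
 [ 531.3 -278.5]
 [ 500.8 -257.9]] [ 526.16817187 -252.81425578]
[37.11667594 35.92923942 36.85749376 37.85575035] [ -37.09416053 -123.56586123  145.87732258   56.72257154]
[([0.5247, -0.2549, 0.0899], 0.69)]
[([0.5234, -0.2573, 0.0859], 0.92)]
```

Emit:
{"op": "play_rows", "data": {"increments": "37 1 0 35 -1;37 1 0 35 -1;37 1 0 35 -1;37 1 0 35 -1;37 1 0 35 -1;37 1 50 35 -1;37 1 90 35 -1;37 1 123 35 -1;37 1 123 35 -1;37 1 123 35 1;37 1 123 35 1;37 1 123 35 1;37 1 123 35 1;37 1 123 35 1;37 1 123 35 1;37 1 123 35 1;37 1 123 35 1", "force": 6}}

```text
t: 5.7
tool_pos: [0.5261, -0.253, 0.0958]
orientation: [2.786, 1.451, 0.0]
force: [0.1, -0.8, 0.7]
opening: 0.0405
gripper_force: 5.9
```

```bash
python3 - <<'E'
from h import *
s=robot.read_state();print(s["tool_pos"],s["orientation"],s["opening"],s["gripper_force"],s["force"],s["q"])
E
```

```text
[ 0.52606549 -0.2529995   0.09578311] [2.78649285e+00 1.45064509e+00 1.85513023e-04] 0.04050556506260947 5.9131767600774765 [ 0.06947492 -0.82953202  0.71571167] [-5.36124299e-01  1.77024071e-01  1.66612223e+00  4.41231508e-05
  1.29829069e+00  7.46789616e-02]
```

Emit:
{"op": "play_rows", "data": {"increments": "0 0 0 0 -1;0 0 0 0 -1;0 0 0 0 -1;0 0 0 0 -1;0 0 0 0 -1;0 0 0 -90 -1;0 0 0 -90 -1;0 0 0 -90 -1;0 0 0 -90 -1;0 0 0 -90 -1;0 0 0 -90 -1;0 0 0 -90 -1;0 0 0 -90 -1;0 0 0 -90 -1;0 0 0 -90 -1;0 0 0 -90 -1;0 0 0 -90 -1;0 0 0 -90 -1;0 0 0 -90 -1"}}

```text
t: 7.6
tool_pos: [0.526, -0.2529, 0.0956]
orientation: [-0.947, -2.995, -0.0]
force: [0.4, 0.3, 0.1]
opening: 0.0929
gripper_force: 0.0
```

Emit:
{"op": "play_rows", "data": {"increments": "0 0 0 0 1;0 0 0 0 1;0 0 0 0 1;0 0 0 0 1;0 0 0 0 1;0 0 0 0 1;0 0 0 0 1;0 0 0 0 1;0 0 0 0 1;0 0 -20 0 1;0 0 -60 0 1;0 0 -110 0 1;0 0 -110 0 1", "force": 12}}

```text
t: 8.9
tool_pos: [0.5296, -0.255, 0.2143]
orientation: [0.941, 2.984, -0.004]
force: [0.4, -0.6, -1.1]
opening: 0.0404
gripper_force: 11.9
```

Gripped: the opening reads 40.4 mm. I'll carry it over to the boards on the left, turning to the placing yaw, and look there.

Emit:
{"op": "play_rows", "data": {"increments": "274 520 -115 0 1;274 520 -115 0 1;274 520 -115 0 1;274 520 -115 -35 1;274 520 -115 -35 1;274 520 -115 -35 1;274 520 -115 -35 1;274 520 -115 -35 1;274 520 -115 -35 1;274 520 -115 -35 1;274 520 -115 -35 1;274 520 -115 -35 1;274 520 -115 -35 1;274 520 -115 -35 1;274 520 -115 -35 1;274 520 -115 -35 1;274 520 -115 -35 1"}}

```text
t: 10.6
tool_pos: [0.6001, 0.3288, 0.3209]
orientation: [0.003, 3.141, 0.0]
force: [-0.5, -0.0, -0.3]
opening: 0.04
gripper_force: 11.9
```

```bash
python3 - <<'E'
from h import *
c=cal("wrist");im=robot.read_camera("wrist");cv2.imwrite("pics/w3.png",im)
print(robot.read_state()["tool_pos"],robot.read_state()["q"])
for q in["shown_small","shown_square"]:
    print(q,[(np.round(r["centre"],3).tolist(),round(r["conf"],2)) for r in robot.landmark_of("wrist",q)[:2]])
for t in(60,75,100):print(board(im,c,(.49,.40),None,t),board(im,c,(.54,.26),None,t))
for n in("scene","side"):
  robot.read_camera(n)
  for q in["shown_small","shown_square"]:
    print(q,[(np.round(r["centre"],3).tolist(),round(r["conf"],2)) for r in robot.landmark_of(n,q)[:2]])
E
```

```text
[0.6000313  0.32895557 0.32096821] [ 4.26612376e-01  3.49631551e-01  1.05000862e+00 -3.83837610e-05
  1.74161138e+00 -1.14264586e+00]
shown_small [([0.61, 0.258, 0.014], 0.65), ([0.531, -0.079, -0.0], 0.21)]
shown_square [([0.527, 0.395, 0.015], 0.91)]
(array([493.6, 400.7]), array([ 65.8, 125.5]), -5.34) (array([572.9, 256.3]), array([150.2,  77.2]), 4.12)
(array([493.5, 400.6]), array([ 65.2, 125.4]), -4.85) (array([572.5, 256.3]), array([149.4,  77.2]), 4.14)
(array([493.6, 401. ]), array([ 64.9, 124.4]), -5.39) (array([572.7, 256.6]), array([148.8,  75.5]), 3.98)
shown_small [([0.611, 0.259, 0.012], 0.69), ([0.381, -0.062, -0.0], 0.18)]
shown_square [([0.523, 0.399, 0.014], 0.75)]
shown_small []
shown_square [([0.6, 0.327, 0.312], 0.65), ([0.525, 0.399, 0.012], 0.51)]
```

View pics/w3.png

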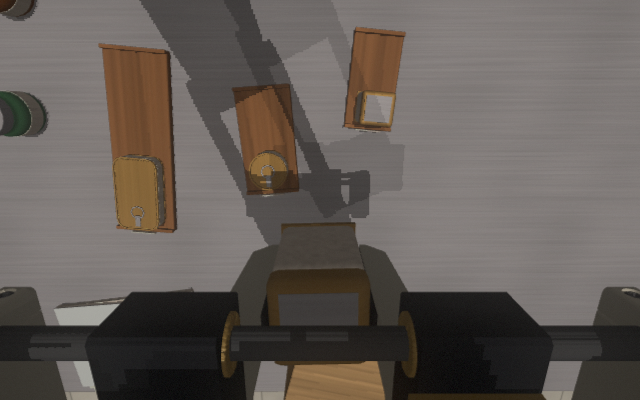

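The boards fit their expected lengths (square 125×64, small 149×76), and the predicted shown-tin positions match the networks. In the picture the square tin is at (375,110), the small one at (268,168) and the oblong one at (138,190).

Emit:
{"op": "play_rows", "data": {"increments": "129 73 0 5.2 1;129 73 0 5.2 1;129 73 50 5.2 1;129 73 100 5.2 1;129 73 150 5.2 1;129 73 200 5.2 1;129 73 240 5.2 1;129 73 260 5.2 1;129 73 275 5.2 1;129 73 285 5.2 1;129 73 293 5.2 1;129 73 298 5.2 1;129 73 298 5.2 1;129 73 298 5.2 1"}}

```text
t: 12.45
tool_pos: [0.4715, 0.4036, 0.0238]
orientation: [0.143, 3.137, 0.002]
force: [0.2, 0.5, -1.0]
opening: 0.04
gripper_force: 11.9
```

```bash
python3 - <<'E'
from h import *
s=robot.read_state();print(s["tool_pos"],s["orientation"],s["opening"],s["force"])
im=cv2.imread("pics/w3.png")
# oblong board from w3: rebuild that pose's calibration from present tool->camera offset
c=cal("wrist");T=cv2.Rodrigues(s["orientation"])[0];Rc=c[3]@T;tc=c[3]@s["tool_pos"]+c[4]
R0=Rc@cv2.Rodrigues(np.array([0.003,3.141,0]))[0].T;c0=(*c[:3],R0,tc-R0@np.array([.60005,.32895,.32095]))
for t in(60,75,100):print(board(im,c0,(.55,.075),"pics/b3.png",t),board(im,c0,(.49,.40),None,t))
E
```

```text
[0.47149296 0.40362164 0.0237687 ] [1.42510603e-01 3.13707641e+00 1.61821047e-03] 0.04002310965247542 [ 0.1636737   0.47019307 -1.04659762]
(array([578.7,  79.2]), array([ 90.1, 257.2]), -5.17) (array([493.8, 400.9]), array([ 65.8, 125.5]), -5.34)
(array([578.5,  79.1]), array([ 89.9, 256.9]), -5.17) (array([493.6, 400.8]), array([ 65.2, 125.4]), -4.85)
(array([578.4,  79.2]), array([ 89.5, 256.2]), -5.03) (array([493.7, 401.2]), array([ 64.9, 124.4]), -5.39)
```

Emit:
{"op": "play_rows", "data": {"increments": "0 -0.8 3 0 1;0 -0.8 5 0 1;0 -0.8 6 0 1;0 -0.8 6 0 1;0 -0.8 6 0 1"}}

```text
t: 12.95
tool_pos: [0.471, 0.4025, 0.0176]
orientation: [0.142, 3.138, 0.0]
force: [-2.8, -1.9, 5.2]
opening: 0.0403
gripper_force: 11.9
```

Emit:
{"op": "play_rows", "data": {"increments": "0 0 0 0 -0.5;0 0 0 0 -0.5;0 0 0 0 -0.5;0 0 0 0 -0.5;0 0 -20 0 -0.5;0 0 -60 0 -0.5;0 0 -110 0 -0.5;0 0 -160 0 -0.5;0 0 -210 0 -1;0 0 -260 0 -1;30 -70 -260 0 -1;30 -90 -260 0 -1;30 -90 -260 0 -1;30 -90 -260 0 -1;30 -90 -260 0 -1"}}

```text
t: 14.45
tool_pos: [0.4331, 0.316, 0.2769]
orientation: [0.143, 3.138, 0.001]
force: [0.4, -0.3, 1.1]
opening: 0.093
gripper_force: 0.0
```

```bash
python3 - <<'E'
from h import *
s=robot.read_state();print(s["tool_pos"],s["orientation"])
c=cal("wrist");im=robot.read_camera("wrist")
L=[(r["centre"],round(r["conf"],2)) for r in robot.landmark_of("wrist","square_tin")+robot.landmark_of("wrist","shown_square")];print(L)
p=proj(c,[[.495,.40,.05]])[0].astype(int);x=np.clip(p[0],120,520);y=np.clip(p[1],90,310);print(x,y)
cv2.imwrite("pics/w4.png",cv2.resize(im[y-90:y+90,x-120:x+120],None,fx=3,fy=3,interpolation=cv2.INTER_CUBIC))
for t in(60,75):print(board(im,c,(.5,.4),None,t),board(im,c,(.55,.26),None,t),board(im,c,(.52,.085),None,t))
E
```

```text
[0.43309562 0.31601245 0.27690315] [1.42500729e-01 3.13777459e+00 1.15597265e-03]
[([0.4685, 0.405, 0.0145], 0.74), ([0.5265, 0.3961, 0.0158], 0.61)]
391 215
(array([503.7, 401.4]), array([ 70.2, 145.9]), -4.68) (array([574.7, 256.4]), array([160. ,  77.3]), 3.75) (array([599.6,  47.4]), array([112.2, 335.9]), -21.2)
(array([503.8, 401.8]), array([ 70.1, 145.3]), -5.27) (array([574.8, 256.3]), array([159.8,  77.1]), 3.75) (array([599.6,  46.7]), array([110.8, 335.5]), -21.2)
```

View pics/w4.png

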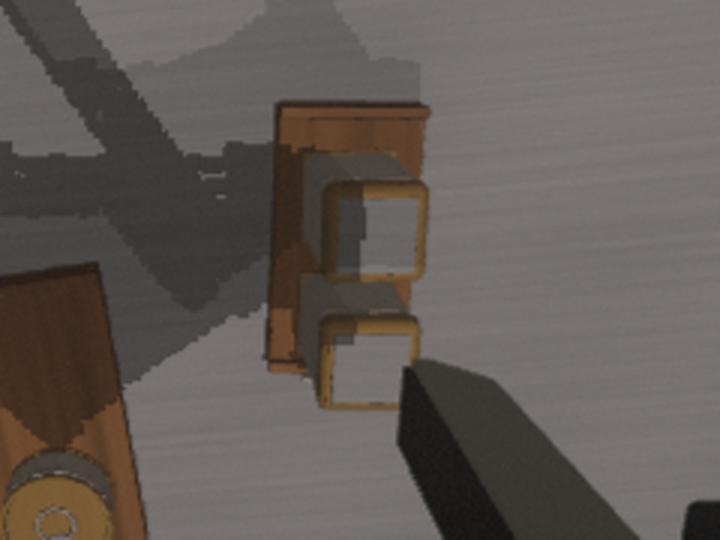

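Square tin stands square and centred behind its mate (crop (373,230), shown one at (370,360)). Next I view the oblong board, then the stack.

Emit:
{"op": "play_rows", "data": {"increments": "-188 -225 0 -5.2 -1;-188 -225 0 -5.2 -1;-188 -225 0 -5.2 -1;-188 -225 0 -5.2 -1;-188 -225 0 -5.2 -1;-188 -225 0 -5.2 -1;-188 -225 0 -5.2 -1;-188 -225 0 -5.2 -1;-188 -225 0 -5.2 -1"}}

```text
t: 15.5
tool_pos: [0.5994, 0.0754, 0.2763]
orientation: [0.002, -3.141, -0.001]
force: [-0.8, 0.1, -0.2]
opening: 0.093
gripper_force: 0.0
```

```bash
python3 - <<'E'
from h import *
s=robot.read_state();print(s["tool_pos"],s["orientation"])
c=cal("wrist");im=robot.read_camera("wrist");cv2.imwrite("pics/w5.png",im)
print([(np.round(r["centre"],4),round(r["conf"],2)) for q in("shown_oblong","shown_small") for r in robot.landmark_of("wrist",q)[:1]])
for t in(60,75,100):print(board(im,c,(.55,.08),"pics/b5.png",t),board(im,c,(.55,.26),None,t))
E
```

```text
[0.59938887 0.07543743 0.27634766] [ 1.52746627e-03 -3.14094112e+00 -7.22789363e-04]
[(array([0.6449, 0.0767, 0.0153]), 0.96), (array([0.6109, 0.2614, 0.0132]), 0.85)]
(array([578.3,  77.4]), array([ 83.9, 257. ]), -5.23) (array([573.5, 255.2]), array([150.1,  80.4]), 3.98)
(array([578.1,  77.4]), array([ 83.9, 256.5]), -5.23) (array([573.3, 255.2]), array([149.6,  80.2]), 3.87)
(array([578.1,  77.7]), array([ 83.5, 255.8]), -5.2) (array([573.2, 255.7]), array([148.7,  78.8]), 3.81)
```

View pics/b5.png

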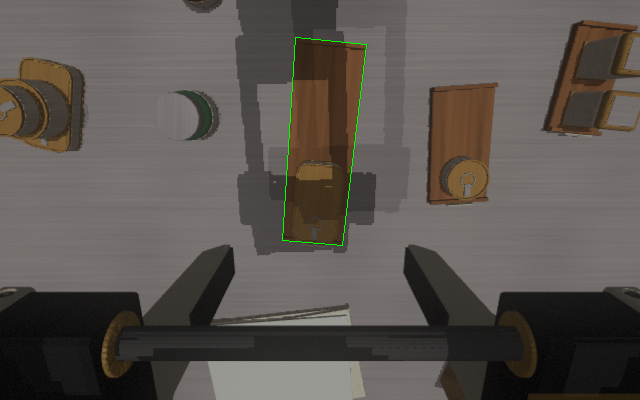

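Emit:
{"op": "play_rows", "data": {"increments": "40 -328 0 0 -1;40 -328 0 0 -1;40 -328 0 0 -1;40 -328 0 0 -1;40 -328 0 0 -1;40 -328 0 0 -1;40 -328 0 0 -1;40 -328 0 0 -1;40 -328 0 0 -1"}}

```text
t: 16.55
tool_pos: [0.5596, -0.2533, 0.2767]
orientation: [0.001, 3.141, 0.001]
force: [0.5, -0.3, 0.4]
opening: 0.093
gripper_force: 0.0
```

```bash
python3 - <<'E'
from h import *
s=robot.read_state();print(s["tool_pos"],s["orientation"])
c=cal("wrist");im=robot.read_camera("wrist");cv2.imwrite("pics/w6.png",im)
for q,z in(("small_tin",.09),("wide_tin",.062),("oblong_tin",.024)):
  print(q,[(np.round(r["centre"],4),round(r["conf"],2)) for r in robot.landmark_of("wrist",q)[:1]])
  for r in robot.regions_of("wrist",q)[:1]:
    v,u=np.nonzero(r["pixels"]);w=ray(c,np.c_[u,v].astype(float),z)[:,:2];print(cv2.minAreaRect((w*1000).astype(np.float32)))
x,y=proj(c,[[.525,-.254,.05]])[0].astype(int);print(x,y)
cv2.imwrite("pics/w6c.png",cv2.resize(im[y-90:y+90,x-120:x+120],None,fx=3,fy=3,interpolation=cv2.INTER_CUBIC))
E
```

```text
[ 0.55957875 -0.25327437  0.27671582] [6.32496250e-04 3.14137665e+00 6.22440623e-04]
small_tin [(array([ 0.5239, -0.2489,  0.0618]), 0.69)]
((526.1744384765625, -252.21022033691406), (50.421451568603516, 52.04518127441406), 89.90930938720703)
wide_tin []
((518.5905151367188, -259.98126220703125), (48.28022003173828, 65.61553955078125), 35.093963623046875)
oblong_tin []
((523.3021240234375, -254.30276489257812), (59.256160736083984, 104.78965759277344), 74.52957916259766)
318 143
```

View pics/w6c.png

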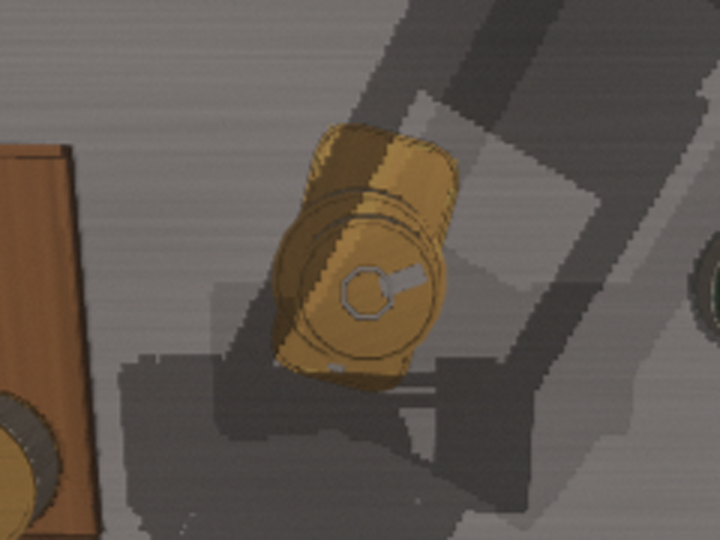

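The small tin's top is centred at crop (367,290), which gives (526,-252). The oblong lies below at a yaw of about -15°. I'll squeeze the small tin along x first, then along y.

Emit:
{"op": "play_rows", "data": {"increments": "33.4 1 0 90 -1;33.4 1 0 90 -1;33.4 1 0 90 -1;33.4 1 0 90 -1;33.4 1 0 90 -1;33.4 1 0 90 -1;33.4 1 0 90 -1;33.4 1 40 90 -1;33.4 1 80 90 -1;33.4 1 120 90 -1;33.4 1 160 90 -1;33.4 1 190 90 -1;33.4 1 205 90 -1;33.4 1 210.5 90 -1;33.4 1 211 90 -1;33.4 1 211 90 -1"}}

```text
t: 18.5
tool_pos: [0.5274, -0.2534, 0.0676]
orientation: [2.219, 2.22, 0.001]
force: [0.6, 0.1, -0.9]
opening: 0.0928
gripper_force: 0.0
```

Emit:
{"op": "play_rows", "data": {"increments": "0 0 0 0 1;0 0 0 0 1;0 0 0 0 1;0 0 0 0 1;0 0 0 0 1;0 0 0 0 1;0 0 0 0 1", "force": 6}}

```text
t: 19.2
tool_pos: [0.5261, -0.2527, 0.0657]
orientation: [-2.221, -2.221, 0.0]
force: [-0.5, 0.4, 1.0]
opening: 0.0519
gripper_force: 6.0
```

Emit:
{"op": "play_rows", "data": {"increments": "0 0 0 0 -1;0 0 0 0 -1;0 0 0 0 -1;0 0 0 0 -1;0 0 0 -90 -1;0 0 0 -90 -1;0 0 0 -90 -1;0 0 0 -90 -1;0 0 0 -90 -1;0 0 0 -90 -1;0 0 0 -90 -1;0 0 0 -90 -1;0 0 0 -90 -1;0 0 0 -90 -1;0 0 0 -90 -1;0 0 0 -90 -1;0 0 0 -90 -1"}}

```text
t: 20.9
tool_pos: [0.5262, -0.2527, 0.0656]
orientation: [0.004, 3.142, 0.0]
force: [-1.0, -0.0, 1.3]
opening: 0.0932
gripper_force: 0.0
```

Emit:
{"op": "play_rows", "data": {"increments": "0 0 0 0 1;0 0 0 0 1;0 0 0 0 1;0 0 0 0 1;0 0 0 0 1;0 0 0 0 1;0 0 0 0 1;0 0 0 0 1;0 0 -10 0 1;0 0 -50 0 1;0 0 -100 0 1;0 0 -100 0 1;0 0 -100 0 1;0 0 -100 0 1", "force": 15}}

```text
t: 22.3
tool_pos: [0.5255, -0.2523, 0.1647]
orientation: [-0.0, -3.14, -0.001]
force: [-0.0, -0.5, -2.1]
opening: 0.0518
gripper_force: 15.0
```

Emit:
{"op": "play_rows", "data": {"increments": "-18 507 0 -4 1;-18 507 0 -4 1;-18 507 0 -4 1;-18 507 0 -4 1;-18 507 0 -4 1;-18 507 0 -4 1;-18 507 0 -4 1;-18 507 0 -4 1;-18 507 0 -4 1;-18 507 0 -4 1;-18 507 0 -4 1;-18 507 20 -4 1;-18 507 60 -4 1;-18 507 95 -4 1;-18 507 120 -4 1;-18 507 135 -4 1;-18 507 143 -4 1;-18 507 145 -4 1;-18 507 145 -4 1;-18 507 145 -4 1"}}

```text
t: 24.3
tool_pos: [0.5454, 0.2547, 0.0223]
orientation: [-0.109, 3.137, 0.001]
force: [0.7, 0.7, -0.1]
opening: 0.0514
gripper_force: 15.0
```

Emit:
{"op": "play_rows", "data": {"increments": "0.5 0 3 0 1;0.5 0 5 0 1;0.5 0 6 0 1;0.5 0 6.3 0 1;0.5 0 6.3 0 1"}}

```text
t: 24.8
tool_pos: [0.544, 0.2545, 0.0156]
orientation: [-0.11, 3.139, 0.0]
force: [-3.7, -1.4, 7.3]
opening: 0.0519
gripper_force: 15.0
```

Emit:
{"op": "play_rows", "data": {"increments": "0 0 0 0 -0.6;0 0 0 0 -0.6;0 0 0 0 -0.6;0 0 0 0 -0.6;0 0 -20 0 -0.6;0 0 -60 0 -0.6;0 0 -110 0 -0.6;0 0 -160 0 -0.6;0 0 -210 0 -1;-10 0 -260 0 -1;-30 0 -260 4 -1;-30 0 -260 4 -1;-30 0 -260 4 -1;-30 0 -260 4 -1"}}

```text
t: 26.2
tool_pos: [0.5723, 0.2561, 0.2722]
orientation: [0.002, -3.138, 0.002]
force: [-0.9, 0.1, -0.3]
opening: 0.0929
gripper_force: 0.0
```

```bash
python3 - <<'E'
from h import *
s=robot.read_state();print(s["tool_pos"],s["orientation"])
c=cal("wrist");im=robot.read_camera("wrist")
for q in("small_tin","shown_small"):
  print(q,[(np.round(r["centre"],4),round(r["conf"],2)) for r in robot.landmark_of("wrist",q)[:3]])
  for r in robot.regions_of("wrist",q)[:2]:
    v,u=np.nonzero(r["pixels"]);w=ray(c,np.c_[u,v].astype(float),.04)[:,:2];print(cv2.minAreaRect((w*1000).astype(np.float32)))
x,y=proj(c,[[.57,.256,.03]])[0].astype(int)
cv2.imwrite("pics/w7.png",cv2.resize(im[y-90:y+90,x-120:x+120],None,fx=3,fy=3,interpolation=cv2.INTER_CUBIC))
for t in(60,75):print(board(im,c,(.58,.256),None,t))
E
```

```text
[0.57227643 0.25611708 0.27223574] [ 1.94152335e-03 -3.13811277e+00  1.77226058e-03]
small_tin [(array([0.5473, 0.2572, 0.0134]), 0.69), (array([0.6429, 0.0735, 0.0168]), 0.41)]
((543.74169921875, 254.01495361328125), (51.60150146484375, 51.619293212890625), 44.33697509765625)
shown_small [(array([0.6089, 0.2594, 0.011 ]), 0.64)]
((606.5213623046875, 258.9127197265625), (50.66997146606445, 58.01179504394531), 89.11222839355469)
(array([573.1, 255.6]), array([149.9,  76. ]), 3.83)
(array([573., 256.]), array([149.4,  75.3]), 3.81)
```

View pics/w7.png

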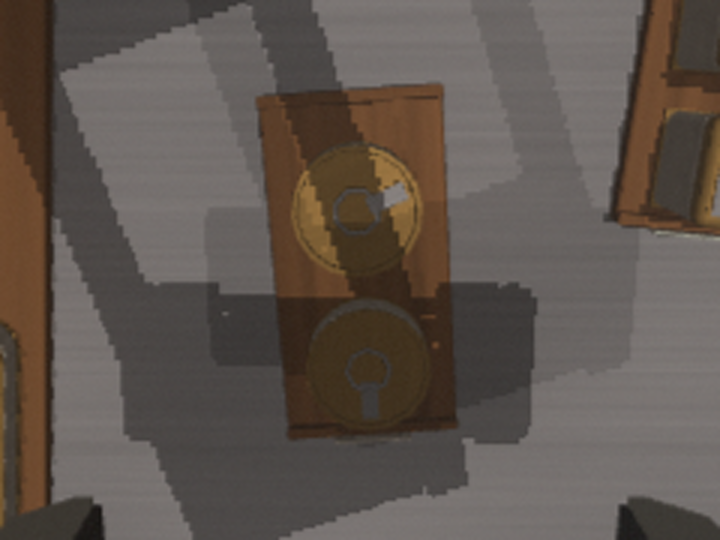

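Emit:
{"op": "play_rows", "data": {"increments": "0 -507 0 0 -1;0 -507 0 0 -1;0 -507 0 0 -1;0 -507 0 0 -1;0 -507 0 0 -1;0 -507 0 0 -1;0 -507 0 0 -1;0 -507 0 0 -1;0 -507 0 0 -1;0 -507 0 0 -1;0 -507 0 0 -1;0 -507 0 0 -1;0 -507 0 0 -1"}}

```text
t: 27.75
tool_pos: [0.5736, -0.2495, 0.2742]
orientation: [0.001, -3.141, -0.001]
force: [0.2, -0.0, -0.1]
opening: 0.093
gripper_force: 0.0
```

```bash
python3 - <<'E'
from h import *
s=robot.read_state();print(s["tool_pos"],s["orientation"])
c=cal("wrist");im=robot.read_camera("wrist");cv2.imwrite("pics/w8.png",im)
for q,z in(("wide_tin",.062),("oblong_tin",.024)):
  print(q,[(np.round(r["centre"],4),round(r["conf"],2)) for r in robot.landmark_of("wrist",q)[:1]])
  for r in robot.regions_of("wrist",q)[:1]:
    v,u=np.nonzero(r["pixels"]);w=ray(c,np.c_[u,v].astype(float),z)[:,:2];print(cv2.minAreaRect((w*1000).astype(np.float32)))
E
```

```text
[ 0.57364227 -0.24952628  0.27420444] [ 7.35362348e-04 -3.14146886e+00 -1.25166617e-03]
wide_tin [(array([ 0.5223, -0.2541,  0.0228]), 0.79)]
((526.5287475585938, -255.13226318359375), (65.2259292602539, 65.65997314453125), 25.419883728027344)
oblong_tin []
((523.86083984375, -254.05743408203125), (60.36188507080078, 106.40105438232422), 74.72624969482422)
```

The small tin is centred: measured (543.7, 254.0) against the board's centreline at 254.0. Now the wide tin, at (526.5,-255), with two squeezes again.

Emit:
{"op": "play_rows", "data": {"increments": "47 -5.6 0 90 -1;47 -5.6 0 90 -1;47 -5.6 0 90 -1;47 -5.6 0 90 -1;47 -5.6 0 90 -1;47 -5.6 0 90 -1;47 -5.6 40 90 -1;47 -5.6 80 90 -1;47 -5.6 120 90 -1;47 -5.6 160 90 -1;47 -5.6 190 90 -1;47 -5.6 215 90 -1;47 -5.6 235 90 -1;47 -5.6 244 90 -1;47 -5.6 244 90 -1;47 -5.6 244 90 -1"}}

```text
t: 29.6
tool_pos: [0.5273, -0.2563, 0.0315]
orientation: [2.22, 2.221, 0.0]
force: [0.0, -0.7, -0.4]
opening: 0.0927
gripper_force: 0.0
```

Emit:
{"op": "play_rows", "data": {"increments": "0 0 0 0 1;0 0 0 0 1;0 0 0 0 1;0 0 0 0 1;0 0 0 0 1;0 0 0 0 1;0 0 0 0 -1;0 0 0 0 -1;0 0 0 0 -1;0 0 0 -90 -1;0 0 0 -90 -1;0 0 0 -90 -1;0 0 0 -90 -1;0 0 0 -90 -1;0 0 0 -90 -1;0 0 0 -90 -1;0 0 0 -90 -1;0 0 0 -90 -1;0 0 0 -90 -1;0 0 0 -90 -1", "force": 6}}

```text
t: 31.6
tool_pos: [0.5264, -0.2561, 0.0301]
orientation: [0.009, -3.141, -0.0]
force: [-0.3, 0.7, -0.2]
opening: 0.0927
gripper_force: 0.0
```

Emit:
{"op": "play_rows", "data": {"increments": "0 0 0 -1 -1;0 0 0 0 1;0 0 0 0 1;0 0 0 0 1;0 0 0 0 1;0 0 0 0 1;0 0 0 0 1;0 0 0 0 1", "force": 15}}

```text
t: 32.4
tool_pos: [0.5266, -0.2562, 0.0303]
orientation: [0.0, 3.142, 0.0]
force: [0.3, 0.5, -0.3]
opening: 0.066
gripper_force: 15.0
```

Emit:
{"op": "play_rows", "data": {"increments": "0 0 -10 0 1;0 0 -40 0 1;0 0 -80 0 1;-2.5 -50 -90 0.5 1;-2.5 -100 -90 0.5 1;-2.5 -150 -90 0.5 1;-2.5 -165.4 -90 0.5 1;-2.5 -165.4 -90 0.5 1;-2.5 -165.4 -70 0.5 1;-2.5 -165.4 -40 0.5 1;-2.5 -165.4 -20 0.5 1;-2.5 -165.4 -5 0.5 1;-2.5 -165.4 3 0.5 1;-2.5 -165.4 6 0.5 1;-2.5 -165.4 6 0.5 1;-2.5 -165.4 6 0.5 1"}}

```text
t: 34.0
tool_pos: [0.5298, -0.4222, 0.0258]
orientation: [0.014, 3.14, -0.002]
force: [-0.4, -0.2, -0.1]
opening: 0.0658
gripper_force: 15.0
```

Emit:
{"op": "play_rows", "data": {"increments": "0 0 3 0 1;0 0 5 0 1;0 0 6 0 1;0 0 6 0 1;0 0 6 0 1"}}

```text
t: 34.5
tool_pos: [0.5291, -0.4217, 0.0183]
orientation: [-0.014, -3.142, 0.0]
force: [1.3, -0.3, -1.3]
opening: 0.0658
gripper_force: 15.0
```

Emit:
{"op": "play_rows", "data": {"increments": "0 0 0.7 0 1;0 0 0.7 0 1;0 0 0.7 0 -1;0 0 0.7 0 -1;0 0 0.7 0 -1;0 0 0.7 0 -1;0 0 -20 0 -1;0 0 -60 0 -1;0 0 -110 0 -1;0 0 -160 0 -1;0 0 -210 0 -1;-20 0 -255 0 -1;-35 0 -255 0 -1;-35 0 -255 0 -1;-35 0 -255 0 -1"}}

```text
t: 36.0
tool_pos: [0.5635, -0.4215, 0.2717]
orientation: [-0.013, -3.14, -0.002]
force: [-0.9, 0.4, -1.0]
opening: 0.0928
gripper_force: 0.0
```

```bash
python3 - <<'E'
from h import *
s=robot.read_state();print(s["tool_pos"],s["orientation"])
c=cal("wrist");im=robot.read_camera("wrist");cv2.imwrite("pics/w9.png",im)
for q,z in(("wide_tin",.05),("shown_wide",.05),("oblong_tin",.024)):
  print(q,[(np.round(r["centre"],4),round(r["conf"],2)) for r in robot.landmark_of("wrist",q)[:3]])
  for r in robot.regions_of("wrist",q)[:2]:
    v,u=np.nonzero(r["pixels"]);w=ray(c,np.c_[u,v].astype(float),z)[:,:2];print(cv2.minAreaRect((w*1000).astype(np.float32)))
for t in(60,75):print(board(im,c,(.565,-.45),None,t))
E
```

```text
[ 0.56354781 -0.4215384   0.27166001] [-1.30082870e-02 -3.13950720e+00 -2.18310756e-03]
wide_tin []
((528.6179809570312, -422.30120849609375), (62.8951416015625, 63.29380798339844), 57.96917724609375)
shown_wide [(array([ 0.6113, -0.4271,  0.0141]), 0.91)]
((607.3976440429688, -422.8652038574219), (65.88920593261719, 73.96658325195312), 89.44730377197266)
oblong_tin [(array([ 0.521 , -0.2581,  0.001 ]), 0.69)]
((523.0689697265625, -258.2415771484375), (67.7390365600586, 104.84941101074219), 75.66795349121094)
(array([ 569.2, -421.2]), array([ 89.9, 182.5]), -0.54)
(array([ 568.4, -421.2]), array([ 89.5, 181.1]), -0.48)
```

View pics/w9.png

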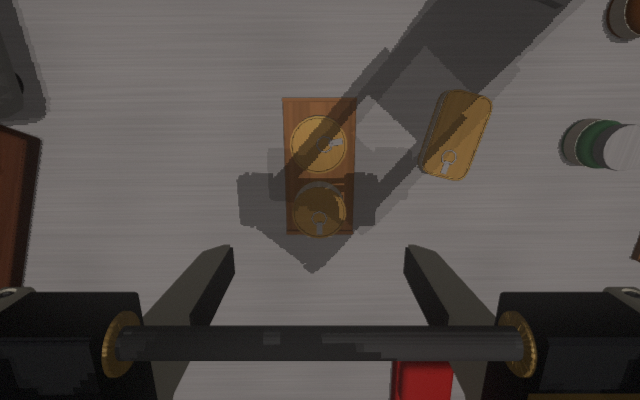

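Emit:
{"op": "play_rows", "data": {"increments": "4 168 0 0 -1;4 168 0 0 -1;4 168 0 0 -1;4 168 0 0 -1;4 168 0 0 -1;4 168 0 0 -1;4 168 0 0 -1"}}

```text
t: 37.05
tool_pos: [0.5614, -0.2553, 0.2732]
orientation: [-0.016, -3.141, 0.001]
force: [-0.2, 0.6, -0.2]
opening: 0.0933
gripper_force: 0.0
```

```bash
python3 - <<'E'
from h import *
s=robot.read_state();print(s["tool_pos"],s["orientation"],s["q"])
c=cal("wrist");im=robot.read_camera("wrist")
for r in robot.regions_of("wrist","oblong_tin")[:1]:
    v,u=np.nonzero(r["pixels"]);w=ray(c,np.c_[u,v].astype(float),.024)[:,:2];print(r["conf"],cv2.minAreaRect((w*1000).astype(np.float32)))
for t in(60,75):print(board(im,c,(.524,-.254),None,t,.024))
E
```

```text
[ 0.56137653 -0.2553146   0.27323807] [-1.56408612e-02 -3.14140103e+00  7.74093806e-04] [-5.09646084e-01  1.59569502e-01  1.35754112e+00 -5.05895895e-04
  1.62437731e+00 -2.07051172e+00]
0.61 ((523.9830322265625, -253.74647521972656), (61.95345687866211, 106.01460266113281), 75.37625122070312)
(array([ 524.1, -253.9]), array([ 60.2, 105.1]), -14.65)
(array([ 523.9, -253.9]), array([ 59.7, 104.8]), -14.83)
```

The wide tin is centred on its board: (319,145), with the board's edges at 284 and 355. The oblong is at (524,-253.9), yaw -14.7°.

Emit:
{"op": "play_rows", "data": {"increments": "37.4 1.1 40 14.2 -1;37.4 1.1 80 14.2 -1;37.4 1.1 120 14.2 -1;37.4 1.1 160 14.2 -1;37.4 1.1 200 14.2 -1;37.4 1.1 235 14.2 -1;37.4 1.1 255 14.2 -1;37.4 1.1 263 14.2 -1;37.4 1.1 267 14.2 -1;37.4 1.1 269 14.2 -1;37.4 1.1 269.5 14.2 -1;37.4 1.1 269.5 14.2 -1;37.4 1.1 269.5 14.2 1;37.4 1.1 269.5 14.2 1;37.4 1.1 269.5 14.2 1;37.4 1.1 269.5 14.2 1;37.4 1.1 269.5 14.2 1;37.4 1.1 269.5 14.2 1;37.4 1.1 269.5 14.2 1", "force": 20}}

```text
t: 39.05
tool_pos: [0.5242, -0.2525, 0.0039]
orientation: [0.402, 3.116, -0.0]
force: [0.3, -0.7, 1.7]
opening: 0.0601
gripper_force: 20.0
```

Emit:
{"op": "play_rows", "data": {"increments": "0 0 -20 0 1;0 0 -60 0 1;0 0 -100 0 1;0 0 -130 0 1;30 110 -130 -9.5 1;60 220 -130 -9.5 1;85.9 323.8 -130 -9.5 1;85.9 323.8 -130 -9.5 1;85.9 323.8 -130 -9.5 1;85.9 323.8 -130 -9.5 1;85.9 323.8 -130 -9.5 1;85.9 323.8 -130 -9.5 1;85.9 323.8 -130 -9.5 1;85.9 323.8 -100 -9.5 1;85.9 323.8 -70 -9.5 1;85.9 323.8 -45 -9.5 1;85.9 323.8 -28 -9.5 1;85.9 323.8 -20 -9.5 1;85.9 323.8 -18 -9.5 1;85.9 323.8 -18 -9.5 1"}}

```text
t: 41.05
tool_pos: [0.5236, 0.0819, 0.0223]
orientation: [0.144, 3.138, -0.0]
force: [-0.5, 0.8, -1.8]
opening: 0.0596
gripper_force: 20.0
```

Emit:
{"op": "play_rows", "data": {"increments": "0 0 0 0 1;0 0 0 0 1"}}

```text
t: 41.25
tool_pos: [0.5242, 0.0825, 0.0231]
orientation: [0.143, 3.136, 0.0]
force: [0.1, -0.3, -1.7]
opening: 0.0597
gripper_force: 20.0
```

Emit:
{"op": "play_rows", "data": {"increments": "0 0 3 0 1;0 0 5 0 1;0 0 6 0 1;0 0 6.4 0 1;0 0 6.4 0 1;0 0 6.4 0 1"}}

```text
t: 41.85
tool_pos: [0.5232, 0.0826, 0.0158]
orientation: [-0.142, -3.138, 0.0]
force: [-3.5, -0.4, 4.5]
opening: 0.0597
gripper_force: 20.0
```

Emit:
{"op": "play_rows", "data": {"increments": "0 0 0 0 -0.8;0 0 0 0 -0.8;0 0 0 0 -0.8;0 0 0 0 -0.8;0 0 -20 0 -0.8;0 0 -60 0 -0.8;0 0 -110 0 -0.8;0 0 -160 0 -0.8;0 0 -210 0 -0.8;-30 0 -260 0 -1;-50 0 -260 0 -1;-50 0 -260 0 -1;-50 0 -260 0 -1"}}

```text
t: 43.15
tool_pos: [0.5727, 0.0779, 0.2745]
orientation: [-0.143, -3.137, 0.0]
force: [-0.3, 1.3, -0.3]
opening: 0.0927
gripper_force: 0.0
```

```bash
python3 - <<'E'
from h import *
s=robot.read_state();print(s["tool_pos"])
c=cal("wrist");im=robot.read_camera("wrist");cv2.imwrite("pics/w10.png",im)
for q in("oblong_tin","shown_oblong"):
  print(q,[(np.round(r["centre"],4),round(r["conf"],2)) for r in robot.landmark_of("wrist",q)[:2]])
  for r in robot.regions_of("wrist",q)[:2]:
    v,u=np.nonzero(r["pixels"]);w=ray(c,np.c_[u,v].astype(float),.036)[:,:2];print(cv2.minAreaRect((w*1000).astype(np.float32)))
for t in(60,75):print(board(im,c,(.58,.078),None,t))
cv2.imwrite("pics/s10.png",robot.read_camera("side"))
E
```

```text
[0.57272794 0.07791276 0.27452177]
oblong_tin [(array([0.5245, 0.0797, 0.0146]), 0.72)]
((523.2073974609375, 82.07068634033203), (59.503883361816406, 103.66483306884766), 84.56400299072266)
shown_oblong [(array([0.6424, 0.0744, 0.0146]), 0.65)]
((639.2506713867188, 73.0482177734375), (60.593780517578125, 108.98934173583984), 84.74449157714844)
(array([578.8,  77.4]), array([ 83.8, 257.6]), -5.28)
(array([578.8,  77.4]), array([ 83.3, 257.6]), -5.28)
```

View pics/w10.png

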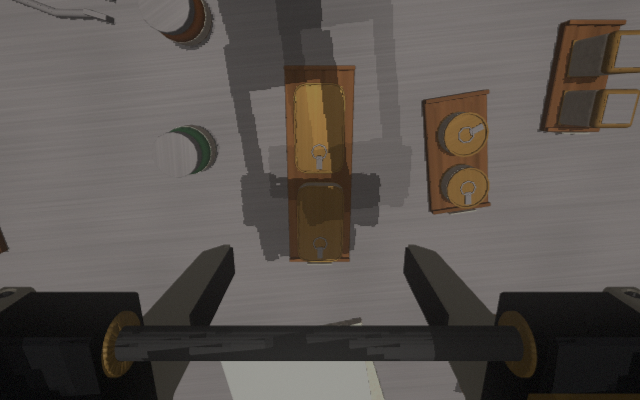

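View pics/s10.png

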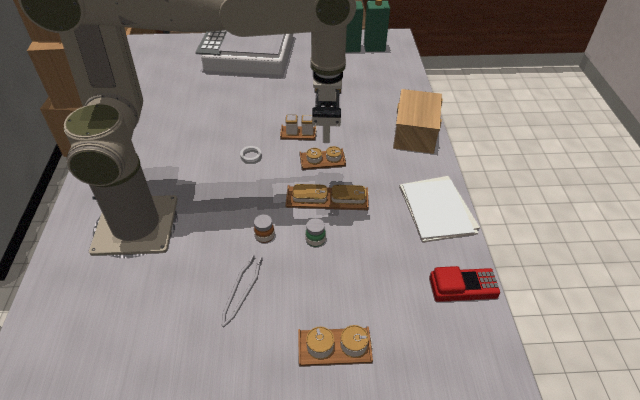

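All four new tins stand on their boards in these pictures: oblong at (319,128) in the wrist view, wide at (320,342), small at (314,155) and square at (292,125) in the side view. The jars haven't moved and the arm is clear.

```bash
python3 -c "
from plant import robot
print(robot.close_job())"
```

```text
the job is handed in; nothing more can be done
None
```

The job is handed in: all four new tins stand upright, centred and square (to about 1 mm by camera) in the empty places behind their matching tins. None toppled, and the shown tins and both jars still stand where they were, at about 43 s of the 125 s allowed.

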